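# Snap down the rim of a tub lid

### The arm

A 6-joint arm with a two-finger parallel gripper is mounted at the origin on the work surface; the furniture and walls round the work are solid. World frame = base frame: x ahead of the robot, y to its left, z up, the work surface at z = 0. Lengths are in mm, angles in rad, forces in N, time in s.
With the tool pointing down it reaches from about 275 to 725 mm from the base axis. Payload 5.6 kg.
Tool frame: the origin (TCP) lies on the centre line of the jaws, within the pads' length; the fingertips stand 22 mm ahead of it and the grasp point (between the pads) lies 3 mm ahead of it; z points along the fingers, y is the direction in which the jaws open and shut (so a half turn about z gives the same grasp; the last joint's range is limited). The gripper opens to 85 mm and grips with 20 to 120 N. Pads are 22 mm wide; open, the fingers measure 114 mm over their backs; the gripper's body (76 mm by 85 mm) begins 54 mm behind the grasp point. The pads swing forward as they close: fully open they stand 13 mm farther back than shut.
Start: joints at [-1.052, 0.255, 0.108, 0, -1.424, -0.285], TCP at [127.442, -535.025, 253.283] pointing down, gripper open.
Joint ranges: [-2.95, 2.95], [-1.21, 1.97], [-1.09, 1.5], [-2.87, 1.71], [-2.94, -0.07], [-3.05, 3.05]. Speed limits (rad/s): [2.57, 2.57, 3.14, 3.14, 3.14, 3.14].

### API

Orientations are given as a unit quaternion [w, x, y, z].
In Python, from rig import manip, cams gives the robot as it stands.
- The arm moves only by the tool arm_command, never from a script. Its argument "targets" is a list of rows, each an object with "translation": the shift along the tool's x, y, z in cm, a list of three; "spin": the turn about the tool's z in degrees; "hand": the finger opening in cm, from 0 to 8.54. A call has 1 to 12 rows; each row shifts and turns the commanded pose from where the row before left it, along the tool's axes as they then stand; what a row does not reach is not made up. A row lasts 1/10 s, in which the tool goes at most 50 mm and 8.59 degrees, less where a joint would pass 70% of its speed; a pose out of reach is approached as far as the arm can. A call is refused whole if a number of a shift passes 5 or a number of a turn 8.59, either way. A call with a gripper value outside its range is refused whole. The fingers move at their own pace and stop on an object; "squeeze" is the grip in N (left out, the last holds). Time passes only in rows, so rows that do not move let the fingers close. It gives the time, the measured TCP pose, the force and the opening at its end, in the units of the state.
- manip.get_obs(): the state, without advancing time (a new reading comes with each control period).
- cams.camera(name): name is "scene" or "top" or "wrist"; returns a dict with "image" (420x560x3 uint8, red, green, blue), "fx", "fy", "cx", "cy" (pixels), "eye" and "rotation" of the camera in the world. Camera axes: x right, y down, z forward; pixel columns grow to the right and rows downward; lengths in mm; the calibration is good to about 2 mm. A picture is of the moment at which its call begins. There is no depth.
- manip.finish_job(): hands the job in, once; it reports no verdict.
The state is a dict: "t": time; "joint_pos": joint angles; "qd": joint speeds; "tau": joint torques, N m; "eef_pos": TCP position; "tcp_rot": TCP orientation; "force": force on the tool from outside, world axes, zero at the start; "torque": the same for the moment, N m; "opening": opening from 0.0 (shut) to 1.0 (fully open).
Only numpy, scipy, OpenCV 4.12 (cv2) and the standard library are available. Lean on these libraries where they do the work, as an engineer would, in place of code of your own. Each camera call takes 0.05 s, during which the arm holds its last target.

### The job

The lid lies on the grey storage tub, but the four sections of its rim still stand up unclipped. With a fingertip, work round the rim and press each section down gently until it snaps shut, so that all four lie flush. Only press: do not lift the tub or push it about, and leave the jar, the sanding block and the punch beside it alone.

Things in the scene. Friction and masses are not known exactly. Their poses are not given: they have to be found in the camera images.
- tub: grey plastic tub with white lid, 134 (x) x 164 (y) x 54 mm high when shut, about 0.6 kg, loose. Origin: centre of its underside; x to its back (away from the robot), y to its left, z up. The lid has a fixed middle panel (74 x 104 mm) and four fixed corners (30 x 30 mm), tops at 54 mm; between the corners lie the four rim sections
- front (a joint): rim section on the front (-x of the tub) side of the lid: white flap 100 mm long, 30 mm deep, hinged along its inner edge. Rad: 0 = standing up, outer edge 9 mm above flush; 0.30 = shut, flush. Snap fit: pushes back about 6 N at the press spot when up, less as it goes down; past about 0.18 it snaps shut by itself and stays. Starts standing up; pressing a shut one does no harm.
- front_press (a point): press spot of the front section, on its top face, mid-length, 20 mm out from its hinge and 10 mm in from its outer edge, marked by three fine ribs; moves with the section and sinks about 6 mm as it shuts. Its height when shut is 54 mm
- back (a joint): rim section on the back (+x of the tub) side of the lid: white flap 100 mm long, 30 mm deep, hinged along its inner edge. Rad: 0 = standing up, outer edge 9 mm above flush; 0.30 = shut, flush. Snap fit: pushes back about 6 N at the press spot when up, less as it goes down; past about 0.18 it snaps shut by itself and stays. Starts standing up; pressing a shut one does no harm.
- back_press (a point): press spot of the back section, on its top face, mid-length, 20 mm out from its hinge and 10 mm in from its outer edge, marked by three fine ribs; moves with the section and sinks about 6 mm as it shuts. Its height when shut is 54 mm
- left (a joint): rim section on the left (+y of the tub) side of the lid: white flap 70 mm long, 30 mm deep, hinged along its inner edge. Rad: 0 = standing up, outer edge 9 mm above flush; 0.30 = shut, flush. Snap fit: pushes back about 6 N at the press spot when up, less as it goes down; past about 0.18 it snaps shut by itself and stays. Starts standing up; pressing a shut one does no harm.
- left_press (a point): press spot of the left section, on its top face, mid-length, 20 mm out from its hinge and 10 mm in from its outer edge, marked by three fine ribs; moves with the section and sinks about 6 mm as it shuts. Its height when shut is 54 mm
- right (a joint): rim section on the right (-y of the tub) side of the lid: white flap 70 mm long, 30 mm deep, hinged along its inner edge. Rad: 0 = standing up, outer edge 9 mm above flush; 0.30 = shut, flush. Snap fit: pushes back about 6 N at the press spot when up, less as it goes down; past about 0.18 it snaps shut by itself and stays. Starts standing up; pressing a shut one does no harm.
- right_press (a point): press spot of the right section, on its top face, mid-length, 20 mm out from its hinge and 10 mm in from its outer edge, marked by three fine ribs; moves with the section and sinks about 6 mm as it shuts. Its height when shut is 54 mm
- jar_mid (a point): bystander: small glass jar with a flat lid, 68 mm across, 61 mm high, standing left of the tub, loose; point at its centre, half-way up
- block_mid (a point): bystander: cork-brown sanding block, 41 x 76 x 25 mm, lying right of the tub, loose; point at its centre
- punch_mid (a point): bystander: round steel punch, 20 mm thick, 115 mm long, lying in front of the tub, loose; point at its centre

How it is judged:
By the outcome, as a careful person would: the job done as asked, in the order asked, and still so for the second after the job is handed in, with the robot touching nothing.
It also fails if it takes over 48 s, if anything falls off the work surface, if the arm or the gripper's body presses on something with over 40 N, if the wrist force passes 120 N, or if a joint passes its speed limit or range.

## Working session

There is one attempt and no reset: what is moved stays moved. The work goes in short steps, Python scripts to look and compute and a tool call to move; the robot and the scene stay as the last step left them, time stands still between calls to the robot, and variables do not carry over. Pictures are saved under pics/ and viewed, and the job is handed in when it is done.

Besides the shell and the picture viewer there is one more tool, called after "Call:" by a JSON object that holds its "api" and its "payload", one argument or row to a line. arm_command: Moves the arm, as the interface text tells. Its arguments: {"type":"object","properties":{"targets":{"type":"array","items":{"type":"object","properties":{"translation":{"type":"array","items":{"type":"number"}},"spin":{"type":"number"},"hand":{"type":"number"}}}},"squeeze":{"type":"number"}},"required":["targets"]}

```bash
mkdir -p pics; python3 - <<'E'
from rig import manip,cams
import cv2
print(manip.get_obs())
for n in ["scene","top"]:
    c=cams.camera(n); cv2.imwrite(f"pics/{n}0.png",c["image"][:,:,::-1])
    print(n,{k:c[k] for k in c if k!="image"})
E
```

```text
{'t': 0.0, 'joint_pos': array([-1.05242542e+00,  2.55746931e-01,  1.07000417e-01, -4.75415730e-04,
       -1.42389207e+00, -2.84573152e-01]), 'qd': array([-0.00057145, -0.0004398 , -0.00038296, -0.00148377,  0.00043675,
        0.00133532]), 'tau': array([-7.06322026e-04, -3.86624157e+01,  2.37936741e+01,  5.36510557e+00,
       -6.13702694e-03, -3.02962988e-08]), 'eef_pos': array([ 127.35986831, -534.58455134,  252.39405289]), 'tcp_rot': array([-1.43532371e-04, -1.16597988e-01,  9.93178738e-01,  9.39763742e-04]), 'force': array([ 0.49386734,  0.17407639, -1.16708906]), 'torque': array([ 0.02766715, -0.0041905 ,  0.0311791 ]), 'opening': 1.0031935735575588}
scene {'fx': 379.03321984020477, 'fy': 379.03321984020477, 'cx': 270.1930135035344, 'cy': 211.9427780310271, 'eye': array([175.08814419, 673.75851426, 539.51515625]), 'rotation': array([ 0.12382758, -0.22652059,  0.84421244, -0.46974516])}
top {'fx': 379.82834895907706, 'fy': 379.82834895907706, 'cx': 272.34458224463145, 'cy': 205.94428117626393, 'eye': array([470.32579713,  41.2317395 , 934.93748539]), 'rotation': array([-0.01604041,  0.71706137, -0.69612532,  0.03122875])}
```

View pics/scene0.png

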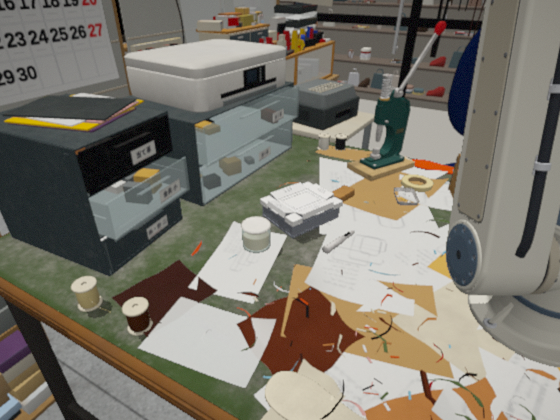

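View pics/top0.png

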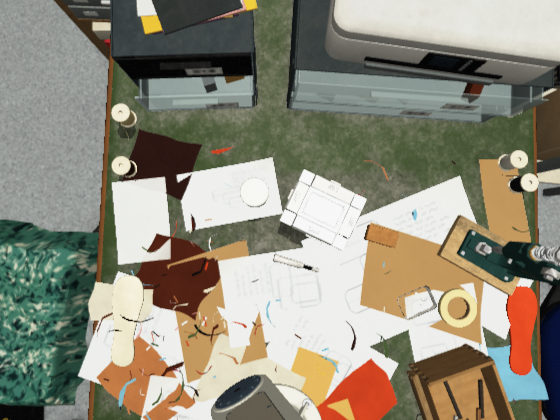

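The top view shows the tub at about (323,208), turned by some 25°. The jar is at (255,191), the block at (381,235) and the punch at (296,262). I'll enlarge this area.

```bash
cat > h.py <<'E'
import numpy as np, cv2
from scipy.spatial.transform import Rotation as R
def rot(q): return R.from_quat([q[1],q[2],q[3],q[0]]).as_matrix()
def ray(c,u,v,z):
    d=rot(c["rotation"])@np.array([(u-c["cx"])/c["fx"],(v-c["cy"])/c["fy"],1]); e=np.array(c["eye"])
    return e+d*(z-e[2])/d[2]
def proj(c,p):
    q=rot(c["rotation"]).T@(np.array(p,float)-c["eye"]); return q[0]/q[2]*c["fx"]+c["cx"],q[1]/q[2]*c["fy"]+c["cy"]
E
python3 - <<'E'
import cv2
a=cv2.imread("pics/top0.png")[160:275,230:405]
cv2.imwrite("pics/topz.png",cv2.resize(a,None,fx=4.5,fy=4.5,interpolation=cv2.INTER_CUBIC))
a=cv2.imread("pics/scene0.png")[165:255,230:365]
cv2.imwrite("pics/scz.png",cv2.resize(a,None,fx=5.5,fy=5.5,interpolation=cv2.INTER_CUBIC))
E
```

```text
(no output)
```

View pics/topz.png

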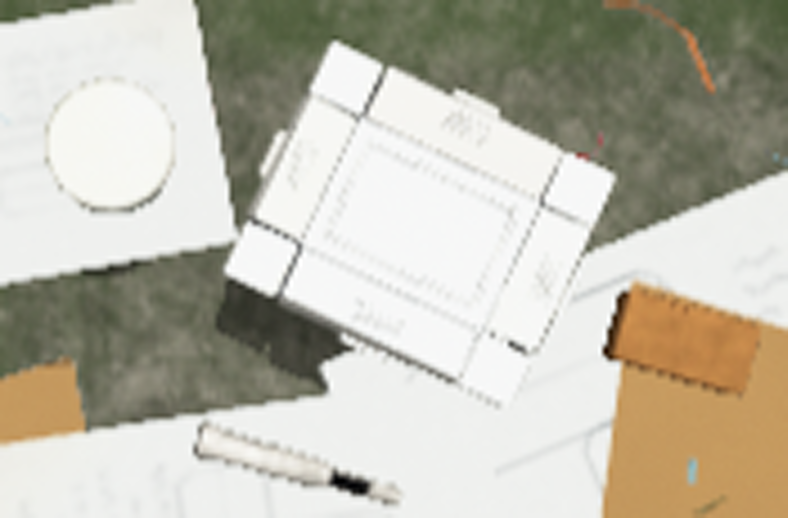

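View pics/scz.png

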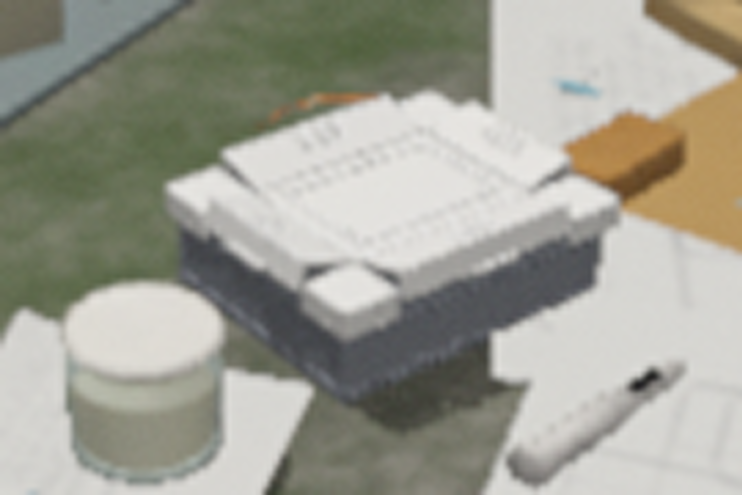

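The four lid corners sit at zoom pixels BL (335,40), BR (614,175), FR (498,405) and FL (225,270). In the zoom, the rib marks are at about back (465,125), left (297,163), right (543,275) and front (378,313).

```bash
cat > m.py <<'E'
from rig import manip,cams
from h import *
c=cams.camera("top"); 
def z2(p): return 230+(p[0]+.5)/4.5-.5,160+(p[1]+.5)/4.5-.5
P=[ray(c,*z2(p),54) for p in [(335,40),(614,175),(498,405),(225,270)]]
L=np.array([[67,82],[67,-82],[-67,-82],[-67,82]])
for i in range(4): print(np.round(P[i]), np.linalg.norm(P[i]-P[(i+1)%4]))
A=np.array([p[:2] for p in P]); m=A.mean(0)
U,_,Vt=np.linalg.svd(L.T@(A-m)); Rm=(U@Vt).T
yaw=np.arctan2(Rm[1,0],Rm[0,0]); print("centre",m,"yaw",np.degrees(yaw)); print("res",A-m-L@Rm.T)
ribs=dict(back=(465,125),left=(297,163),right=(543,275),front=(378,313))
for n,l in dict(front=(-57,0),back=(57,0),left=(0,72),right=(0,-72)).items():
    print(n,m+Rm@l,"ribs",ray(c,*z2(ribs[n]),60)[:2])
for n,p,z in [("jar",(110,145),61),("block",(692,338),25),("punch",(290,460),15)]: print(n,ray(c,*z2(p),z))
E
python3 m.py
```

```text
[620. -49.  54.] 161.20735044389286
[ 554. -196.   54.] 134.14445212446444
[ 433. -137.   54.] 156.74428370912773
[498.   5.  54.] 132.94822699722744
centre [526.22966091 -94.02016064] yaw -24.623928711801348
res [[-1.48603862 -1.25710311]
 [ 0.75207491  0.7938403 ]
 [ 1.88215907  3.52793374]
 [-1.14819537 -3.06467092]]
front [474.41311686 -70.27051302] ribs [478.45099865 -73.39353824]
back [ 578.04620497 -117.76980827] ribs [ 576.6967846  -116.35034902]
left [556.22921581 -28.56768394] ribs [554.29665293 -29.93423903]
right [ 496.23010602 -159.47263735] ribs [ 500.41730042 -158.00690925]
jar [560.49627564  66.47224227  61.        ]
block [ 470.32106843 -246.48236365   25.        ]
punch [399.01804766 -33.80112496  15.        ]
```

Call:
{"api": "arm_command", "payload": {
  "targets": [
    {"translation":[0,0,-3],"spin":0,"hand":0},
    {"translation":[0,0,-4],"spin":7.6,"hand":0},
    {"translation":[0,0,-4],"spin":7.6,"hand":0},
    {"translation":[0,0,-2],"spin":7.6,"hand":0},
    {"translation":[0,0,0],"spin":7.6,"hand":0},
    {"translation":[0,0,0],"spin":7.6,"hand":0}
  ],
  "squeeze": 30
}}

```text
t: 0.75
eef_pos: [127.6, -535.2, 383.7]
tcp_rot: [0.0, 0.216, 0.976, -0.0]
force: [0.2, -0.2, 0.2]
opening: 0.003
```

Call:
{"api": "arm_command", "payload": {
  "targets": [
    {"translation":[0,2,0],"spin":0,"hand":0},
    {"translation":[0,4,0],"spin":0,"hand":0},
    {"translation":[0,4,0],"spin":0,"hand":0},
    {"translation":[0,4,0],"spin":0,"hand":0},
    {"translation":[0,4,0],"spin":0,"hand":0},
    {"translation":[0,4,0],"spin":0,"hand":0},
    {"translation":[0,4,0],"spin":0,"hand":0},
    {"translation":[0.7,3,0],"spin":0,"hand":0},
    {"translation":[0,2,0],"spin":0,"hand":0},
    {"translation":[0,0,0],"spin":0,"hand":0}
  ]
}}

```text
t: 1.75
eef_pos: [250.5, -248.6, 383.5]
tcp_rot: [0.001, 0.211, 0.977, 0.0]
force: [1.2, -0.1, -0.6]
opening: 0.001
```

```bash
cat > g.py <<'E'
import sys
from rig import manip
from h import *
o=manip.get_obs(); M=rot(o["tcp_rot"]); p=o["eef_pos"]
print("t",o["t"],"p",np.round(p,1),"F",np.round(o["force"],1),"open",round(o["opening"],3),"y-axis deg",np.degrees(np.arctan2(M[1,1],M[0,1])),"z",np.round(M[:,2],4))
for n,x,y in [("front",476,-71),("back",577.5,-117),("left",555.5,-29),("right",498,-159)]:
    print(n,"cm tool to tip-z 70:",np.round(M.T@(np.array([x,y,92])-p)/10,2))
E
python3 g.py
```

```text
t 1.75 p [ 250.5 -248.6  383.5] F [ 1.2 -0.1 -0.6] open 0.001 y-axis deg 65.59138079206731 z [ 1.3e-03  2.0e-04 -1.0e+00]
front cm tool to tip-z 70: [-13.16  25.47  29.18]
back cm tool to tip-z 70: [-24.3   25.47  29.19]
left cm tool to tip-z 70: [-18.66  32.58  29.19]
right cm tool to tip-z 70: [-18.8   18.36  29.18]
```

Call:
{"api": "arm_command", "payload": {
  "targets": [
    {"translation":[-1.8,1.4,0]},
    {"translation":[-3,3,0]},
    {"translation":[-3,3,0]},
    {"translation":[-3,3,0]},
    {"translation":[-3,3,3]},
    {"translation":[-3,3,4]},
    {"translation":[-2,2,4]},
    {"translation":[0,0,4]},
    {"translation":[0,0,4]},
    {"translation":[0,0,4]},
    {"translation":[0,0,3]},
    {"translation":[0,0,1.5]}
  ]
}}

```text
validation failed for argument at $.ta...
```

Call:
{"api": "arm_command", "payload": {
  "targets": [
    {"translation":[0,0,0.5]},
    {"translation":[0,0,0.2]},
    {"translation":[0,0,0]}
  ]
}}

```text
validation failed for argument at $.ta...
```

```bash
python3 g.py; python3 - <<'E'
from rig import manip,cams
import cv2
for n,s in [("scene",(165,255,230,365)),("top",(140,275,230,405)),("wrist",(0,420,0,560))]:
    c=cams.camera(n); a=c["image"][s[0]:s[1],s[2]:s[3],::-1]; f=min(400/a.shape[1],400/a.shape[0]); 
    a=cv2.resize(a,None,fx=f,fy=f,interpolation=cv2.INTER_CUBIC); cv2.imwrite(f"pics/{n}1.png",a)
a,b=cv2.imread("pics/scene1.png"),cv2.imread("pics/top1.png")
h=min(len(a),len(b)); cv2.imwrite("pics/both1.png",cv2.hconcat([a[:h],b[:h]]))
E
```

```text
t 1.75 p [ 250.5 -248.6  383.5] F [ 1.2 -0.1 -0.6] open 0.001 y-axis deg 65.59138079206731 z [ 1.3e-03  2.0e-04 -1.0e+00]
front cm tool to tip-z 70: [-13.16  25.47  29.18]
back cm tool to tip-z 70: [-24.3   25.47  29.19]
left cm tool to tip-z 70: [-18.66  32.58  29.19]
right cm tool to tip-z 70: [-18.8   18.36  29.18]
```

View pics/both1.png

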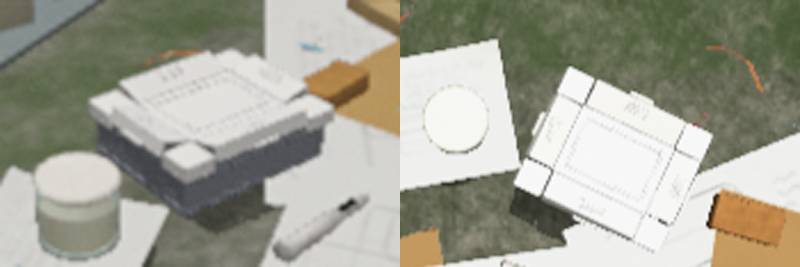

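View pics/wrist1.png

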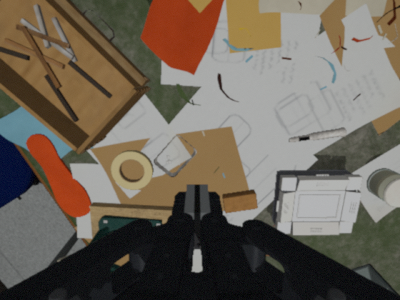

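The moves were refused because a row needs every field; nothing moved. The tub is unchanged in all three views. I'll resend with full rows.

Call:
{"api": "arm_command", "payload": {
  "targets": [
    {"translation":[-1.8,1.4,0],"spin":0,"hand":0},
    {"translation":[-3,3,0],"spin":0,"hand":0},
    {"translation":[-3,3,0],"spin":0,"hand":0},
    {"translation":[-3,3,0],"spin":0,"hand":0},
    {"translation":[-3,3,3],"spin":0,"hand":0},
    {"translation":[-3,3,4],"spin":0,"hand":0},
    {"translation":[-2,2,4],"spin":0,"hand":0},
    {"translation":[0,0,4],"spin":0,"hand":0},
    {"translation":[0,0,4],"spin":0,"hand":0},
    {"translation":[0,0,4],"spin":0,"hand":0},
    {"translation":[0,0,3],"spin":0,"hand":0},
    {"translation":[0,0,1.5],"spin":0,"hand":0}
  ]
}}

```text
t: 3.1
eef_pos: [488.4, -164.9, 111.4]
tcp_rot: [-0.003, 0.214, 0.977, -0.0]
force: [-0.6, -0.0, 0.5]
opening: -0.002
```

Call:
{"api": "arm_command", "payload": {
  "targets": [
    {"translation":[0,0,0.5],"spin":0,"hand":0},
    {"translation":[0,0,0],"spin":0,"hand":0},
    {"translation":[0,0,0],"spin":0,"hand":0}
  ]
}}

```text
t: 3.4
eef_pos: [491.2, -164.5, 111.1]
tcp_rot: [0.001, 0.213, 0.977, -0.0]
force: [0.8, 0.2, 0.4]
opening: -0.001
```

```bash
cat > v.py <<'E'
import sys,cv2
from rig import manip,cams
k=sys.argv[1]; I=[]
for n,s in [("scene",(165,255,230,365)),("top",(160,275,230,405))]:
    c=cams.camera(n); a=c["image"][s[0]:s[1],s[2]:s[3],::-1]; f=400/a.shape[1]
    I.append(cv2.resize(a,(400,int(a.shape[0]*f)),interpolation=cv2.INTER_CUBIC)[:260])
cv2.imwrite(f"pics/both{k}.png",cv2.hconcat(I))
E
python3 g.py; python3 v.py 2
```

```text
t 3.4 p [ 491.2 -164.5  111.1] F [0.8 0.2 0.4] open -0.001 y-axis deg 65.3689451100281 z [ 1.6e-03 -5.0e-04 -1.0e+00]
front cm tool to tip-z 70: [5.28 7.87 1.9 ]
back cm tool to tip-z 70: [-5.86  7.91  1.92]
left cm tool to tip-z 70: [-0.19 15.    1.91]
right cm tool to tip-z 70: [-0.38  0.78  1.91]
```

View pics/both2.png

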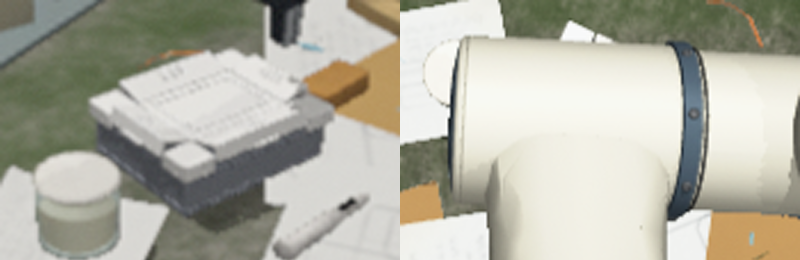

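The scene view shows the closed fingertips above the right section. I'll centre over it and creep down while watching the force.

Call:
{"api": "arm_command", "payload": {
  "targets": [
    {"translation":[-0.4,0.8,0],"spin":0,"hand":0},
    {"translation":[0,0,1],"spin":0,"hand":0},
    {"translation":[0,0,0.9],"spin":0,"hand":0},
    {"translation":[0,0,0.3],"spin":0,"hand":0},
    {"translation":[0,0,0],"spin":0,"hand":0}
  ]
}}

```text
t: 4.0
eef_pos: [496.8, -158.2, 87.1]
tcp_rot: [-0.001, 0.213, 0.977, -0.0]
force: [-0.6, -0.2, -0.3]
opening: 0.003
```

Call:
{"api": "arm_command", "payload": {
  "targets": [
    {"translation":[0,0,0.2],"spin":0,"hand":0},
    {"translation":[0,0,0.2],"spin":0,"hand":0},
    {"translation":[0,0,0],"spin":0,"hand":0}
  ]
}}

```text
t: 4.3
eef_pos: [497.6, -158.4, 84.1]
tcp_rot: [0.0, 0.213, 0.977, 0.0]
force: [0.8, -0.4, 0.4]
opening: 0.002
```

Call:
{"api": "arm_command", "payload": {
  "targets": [
    {"translation":[0,0,0.2],"spin":0,"hand":0},
    {"translation":[0,0,0],"spin":0,"hand":0}
  ]
}}

```text
t: 4.5
eef_pos: [497.7, -158.7, 83.0]
tcp_rot: [0.0, 0.213, 0.977, -0.0]
force: [-1.3, -0.7, 5.7]
opening: -0.001
```

```bash
python3 g.py
```

```text
t 4.5 p [ 497.7 -158.7   83. ] F [-1.3 -0.7  5.7] open -0.001 y-axis deg 65.41869049468313 z [ 7.e-04 -9.e-04 -1.e+00]
front cm tool to tip-z 70: [ 5.62  7.07 -0.91]
back cm tool to tip-z 70: [-5.53  7.11 -0.9 ]
left cm tool to tip-z 70: [ 0.13 14.2  -0.91]
right cm tool to tip-z 70: [-0.05 -0.01 -0.9 ]
```

Call:
{"api": "arm_command", "payload": {
  "targets": [
    {"translation":[0,0,0.2],"spin":0,"hand":0},
    {"translation":[0,0,0.2],"spin":0,"hand":0},
    {"translation":[0,0,0],"spin":0,"hand":0}
  ]
}}

```text
t: 4.8
eef_pos: [497.8, -159.0, 78.9]
tcp_rot: [0.001, 0.213, 0.977, -0.001]
force: [-1.2, -2.5, 4.0]
opening: 0.003
```

Call:
{"api": "arm_command", "payload": {
  "targets": [
    {"translation":[0,0,0.1],"spin":0,"hand":0},
    {"translation":[0,0,0.1],"spin":0,"hand":0},
    {"translation":[0,0,0],"spin":0,"hand":0}
  ]
}}

```text
t: 5.1
eef_pos: [497.7, -158.3, 76.0]
tcp_rot: [0.0, 0.213, 0.977, 0.0]
force: [0.2, -1.2, 2.1]
opening: -0.001
```

The force fell from 5.7 N to 2 N as the tip reached flush height, which suggests it snapped. I'll lift and check before going to the back.

Call:
{"api": "arm_command", "payload": {
  "targets": [
    {"translation":[0,0,-1],"spin":0,"hand":0},
    {"translation":[0,0,-2],"spin":0,"hand":0},
    {"translation":[-1.4,1.8,0],"spin":0,"hand":0},
    {"translation":[-1.8,2.4,0],"spin":0,"hand":0},
    {"translation":[-1.5,1.9,0],"spin":0,"hand":0},
    {"translation":[-0.8,1,0],"spin":0,"hand":0},
    {"translation":[0,0,0],"spin":0,"hand":0},
    {"translation":[0,0,0],"spin":0,"hand":0}
  ]
}}

```text
t: 5.9
eef_pos: [576.4, -116.5, 105.9]
tcp_rot: [-0.001, 0.213, 0.977, 0.0]
force: [-0.9, -0.7, -1.0]
opening: -0.002
```

```bash
python3 g.py; python3 v.py 3
```

```text
t 5.9 p [ 576.4 -116.5  105.9] F [-0.9 -0.7 -1. ] open -0.002 y-axis deg 65.39767628498474 z [-1.1e-03  4.0e-04 -1.0e+00]
front cm tool to tip-z 70: [11.02 -0.04  1.4 ]
back cm tool to tip-z 70: [-0.12  0.    1.39]
left cm tool to tip-z 70: [5.54 7.09 1.39]
right cm tool to tip-z 70: [ 5.36 -7.13  1.4 ]
```

View pics/both3.png

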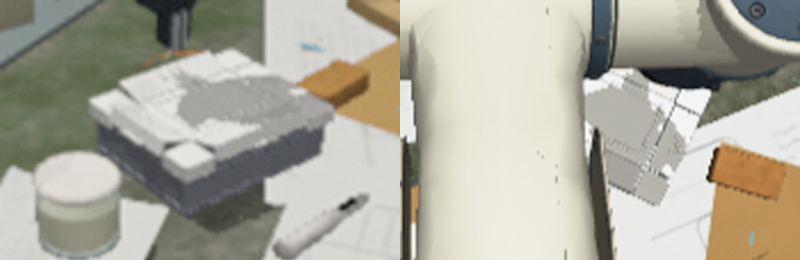

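In the scene view the right section now lies flush (it no longer rises at (290,80)), and the tub hasn't moved. Next is the back.

Call:
{"api": "arm_command", "payload": {
  "targets": [
    {"translation":[0,0,1],"spin":0,"hand":0},
    {"translation":[0,0,0.8],"spin":0,"hand":0},
    {"translation":[0,0,0.2],"spin":0,"hand":0},
    {"translation":[0,0,0.2],"spin":0,"hand":0},
    {"translation":[0,0,0.2],"spin":0,"hand":0},
    {"translation":[0,0,0],"spin":0,"hand":0}
  ]
}}

```text
t: 6.6
eef_pos: [576.6, -117.0, 82.3]
tcp_rot: [-0.0, 0.213, 0.977, -0.0]
force: [-0.6, -1.4, 2.1]
opening: 0.001
```

Call:
{"api": "arm_command", "payload": {
  "targets": [
    {"translation":[0,0,0.2],"spin":0,"hand":0},
    {"translation":[0,0,0.2],"spin":0,"hand":0},
    {"translation":[0,0,0.1],"spin":0,"hand":0},
    {"translation":[0,0,0.1],"spin":0,"hand":0},
    {"translation":[0,0,0],"spin":0,"hand":0}
  ]
}}

```text
t: 7.1
eef_pos: [577.5, -116.4, 76.0]
tcp_rot: [0.0, 0.213, 0.977, 0.0]
force: [0.7, -1.0, 1.4]
opening: -0.003
```

Call:
{"api": "arm_command", "payload": {
  "targets": [
    {"translation":[0,0,-1],"spin":0,"hand":0},
    {"translation":[0,0,-2],"spin":0,"hand":0},
    {"translation":[1.4,1.8,0],"spin":0,"hand":0},
    {"translation":[1.8,2.4,0],"spin":0,"hand":0},
    {"translation":[1.5,1.9,0],"spin":0,"hand":0},
    {"translation":[0.8,1,0],"spin":0,"hand":0},
    {"translation":[0,0,0],"spin":0,"hand":0},
    {"translation":[0,0,0],"spin":0,"hand":0}
  ]
}}

```text
t: 7.9
eef_pos: [556.7, -29.3, 106.3]
tcp_rot: [0.0, 0.213, 0.977, -0.0]
force: [-1.1, 0.5, -0.9]
opening: -0.003
```

```bash
python3 g.py; python3 v.py 4
```

```text
t 7.9 p [556.7 -29.3 106.3] F [-1.1  0.5 -0.9] open -0.003 y-axis deg 65.42584085263034 z [ 0.e+00 -1.e-04 -1.e+00]
front cm tool to tip-z 70: [ 5.6  -7.15  1.43]
back cm tool to tip-z 70: [-5.54 -7.11  1.43]
left cm tool to tip-z 70: [ 0.12 -0.02  1.43]
right cm tool to tip-z 70: [ -0.06 -14.24   1.43]
```

View pics/both4.png

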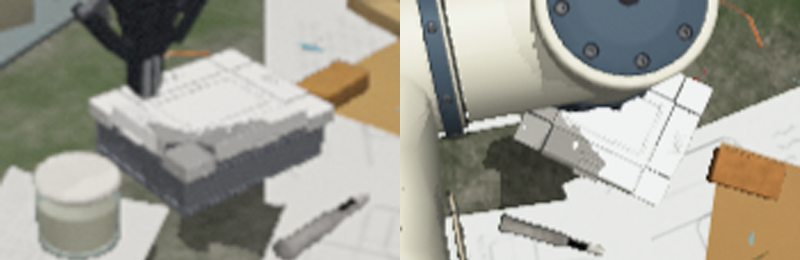

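The picture shows the right and back flat, with the tub still in place. The fingertip is over the left section, clear of the jar. I'll press the left, then the front.

Call:
{"api": "arm_command", "payload": {
  "targets": [
    {"translation":[0,0,1],"spin":0,"hand":0},
    {"translation":[0,0,0.8],"spin":0,"hand":0},
    {"translation":[0,0,0.2],"spin":0,"hand":0},
    {"translation":[0,0,0.2],"spin":0,"hand":0},
    {"translation":[0,0,0.2],"spin":0,"hand":0},
    {"translation":[0,0,0],"spin":0,"hand":0}
  ]
}}

```text
t: 8.6
eef_pos: [556.2, -29.3, 82.5]
tcp_rot: [-0.0, 0.213, 0.977, -0.0]
force: [-3.6, 1.0, 4.1]
opening: 0.003
```

Call:
{"api": "arm_command", "payload": {
  "targets": [
    {"translation":[0,0,0.2],"spin":0,"hand":0},
    {"translation":[0,0,0.2],"spin":0,"hand":0},
    {"translation":[0,0,0.1],"spin":0,"hand":0},
    {"translation":[0,0,0.1],"spin":0,"hand":0},
    {"translation":[0,0,0],"spin":0,"hand":0}
  ]
}}

```text
t: 9.1
eef_pos: [556.9, -29.2, 76.1]
tcp_rot: [0.0, 0.213, 0.977, 0.0]
force: [1.1, 0.5, 1.4]
opening: -0.004
```

Call:
{"api": "arm_command", "payload": {
  "targets": [
    {"translation":[0,0,-1],"spin":0,"hand":0},
    {"translation":[0,0,-2],"spin":0,"hand":0},
    {"translation":[1.4,-1.8,0],"spin":0,"hand":0},
    {"translation":[1.8,-2.4,0],"spin":0,"hand":0},
    {"translation":[1.6,-1.9,0],"spin":0,"hand":0},
    {"translation":[0.8,-1,0],"spin":0,"hand":0},
    {"translation":[0,0,0],"spin":0,"hand":0},
    {"translation":[0,0,0],"spin":0,"hand":0}
  ]
}}

```text
t: 9.9
eef_pos: [476.8, -70.4, 106.6]
tcp_rot: [0.001, 0.213, 0.977, 0.0]
force: [-0.4, 0.4, -0.6]
opening: -0.002
```

```bash
python3 g.py; python3 v.py 5
```

```text
t 9.9 p [476.8 -70.4 106.6] F [-0.4  0.4 -0.6] open -0.002 y-axis deg 65.39622295249265 z [ 1.e-03 -2.e-04 -1.e+00]
front cm tool to tip-z 70: [ 0.05 -0.09  1.46]
back cm tool to tip-z 70: [-11.09  -0.04   1.47]
left cm tool to tip-z 70: [-5.43  7.04  1.47]
right cm tool to tip-z 70: [-5.61 -7.17  1.47]
```

View pics/both5.png

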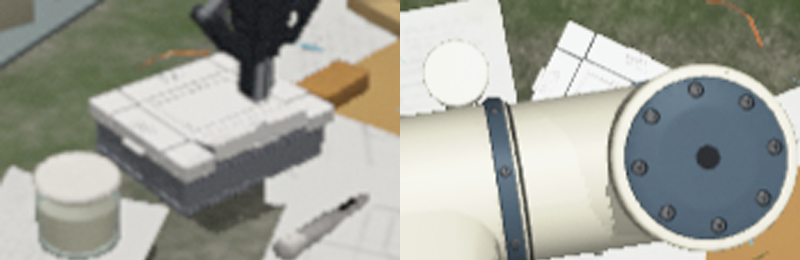

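The left section is flush and only the front still stands. After pressing it, I'll retract up and toward the robot.

Call:
{"api": "arm_command", "payload": {
  "targets": [
    {"translation":[0,0,1],"spin":0,"hand":0},
    {"translation":[0,0,0.8],"spin":0,"hand":0},
    {"translation":[0,0,0.2],"spin":0,"hand":0},
    {"translation":[0,0,0.2],"spin":0,"hand":0},
    {"translation":[0,0,0.2],"spin":0,"hand":0},
    {"translation":[0,0,0],"spin":0,"hand":0}
  ]
}}

```text
t: 10.6
eef_pos: [476.3, -70.5, 82.5]
tcp_rot: [0.0, 0.213, 0.977, -0.0]
force: [-1.1, -0.8, 3.9]
opening: 0.0
```

Call:
{"api": "arm_command", "payload": {
  "targets": [
    {"translation":[0,0,0.2],"spin":0,"hand":0},
    {"translation":[0,0,0.2],"spin":0,"hand":0},
    {"translation":[0,0,0.1],"spin":0,"hand":0},
    {"translation":[0,0,0.1],"spin":0,"hand":0},
    {"translation":[0,0,0.05],"spin":0,"hand":0},
    {"translation":[0,0,0],"spin":0,"hand":0}
  ]
}}

```text
t: 11.2
eef_pos: [476.1, -70.4, 76.0]
tcp_rot: [-0.0, 0.213, 0.977, -0.0]
force: [-3.7, 1.4, 7.4]
opening: -0.003
```

Call:
{"api": "arm_command", "payload": {
  "targets": [
    {"translation":[0,0,-1],"spin":0,"hand":0},
    {"translation":[0,0,-3],"spin":0,"hand":0},
    {"translation":[0,0,-4],"spin":0,"hand":0},
    {"translation":[0,0,-4],"spin":0,"hand":0},
    {"translation":[0,0,-4],"spin":0,"hand":0},
    {"translation":[0,0,-4],"spin":0,"hand":0},
    {"translation":[2,-2,-3],"spin":0,"hand":0},
    {"translation":[3,-3,0],"spin":0,"hand":0},
    {"translation":[3,-4,0],"spin":0,"hand":0},
    {"translation":[3,-4,0],"spin":0,"hand":0},
    {"translation":[2,-3,0],"spin":0,"hand":0},
    {"translation":[0,0,0],"spin":0,"hand":0}
  ]
}}

```text
t: 12.4
eef_pos: [288.6, -163.2, 307.1]
tcp_rot: [0.002, 0.214, 0.977, -0.0]
force: [0.2, 0.2, 0.5]
opening: -0.0
```

```bash
python3 g.py|head -1; python3 v.py 6
```

```text
t 12.4 p [ 288.6 -163.2  307.1] F [0.2 0.2 0.5] open -0.0 y-axis deg 65.24902614872613 z [ 3.6e-03 -9.0e-04 -1.0e+00]
```

View pics/both6.png

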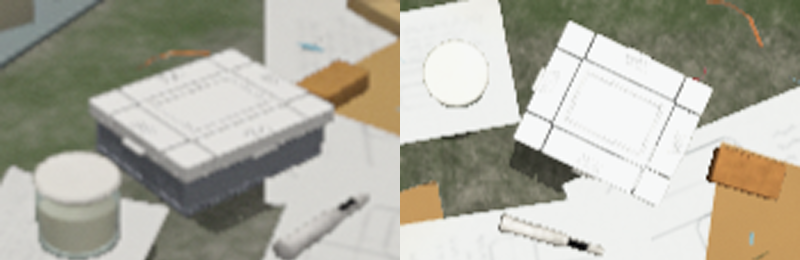

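The lid is flat on all four sides, and the tub and bystanders are at the same pixels as at the start. I'm handing in.

```bash
python3 -c "
from rig import manip; print(manip.finish_job())"
```

```text
the job is handed in; nothing more can be done
None
```

All four rim sections are shut: I pressed right, back, left and front in turn with the closed fingertips, then drew the arm clear and handed the job in at about 12.4 s.

- **Forces:** The readings I took while pressing peaked at about 8 N, well under the limits. The reading at flush height was lower than mid-press on right, back and left. The front read 7.4 N at the end, because I pressed it to the bottom stop.
- **Final pictures:** In both the scene and top views all four sections lie flush. By eye, the tub, jar, block and punch are at the same pixel positions as at the start; I did not re-measure them. The gripper is clear of everything.
- **Disagreements:** My measured lid corners came out up to about 4 mm off the given size, and the rib marks up to about 5 mm off the fitted press spots. I aimed about halfway between the two, which was close enough. One pair of move calls was refused because fields were missing; nothing moved.

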